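# Hold the shaker's rack clamp open at its index

### The job

A colleague is about to load the incubating shaker. Lift its clear hood by the front bar until it rests back on its stop, then draw the sprung clamping jaw towards the front by its upright grip until its pointer is level with the line on the index clip on the side rail, and keep it there. Finish while still holding the jaw at that mark (let go and it springs shut), and leave the rack, tip box and bottle on the bench where they stand.

Things in the scene. Friction and masses are not known exactly. Their poses are not given: they have to be found in the camera images.
- shaker: White shaker, fixed. Origin: centre of the underside of its 180 x 260 mm (x, y) body; its +x points to the hinge at the back, -x to the front (operator), z up; yaw within 0.25 rad. Walls 10 mm, rim at z 86, deck inside at z 50 mm. A control panel, up to 62 mm high, reaches out to x = -141 mm. Inside: fence at the back (face x = +68), sprung jaw on rods, graduated rail along the -y wall.
- hood_handle (a point): Middle of the hood's front handle: a steel bar 10 mm thick, 110 mm long along the shaker's y, 38 mm in front of the hood's front wall, so that a finger fits in between. In the shaker's frame, shut: (-128, 0, 110) mm; the hood's top is at z 130 mm. Moves with the hood.
- hood_hinge (a point): Middle of the hood's hinge axis, in the shaker's frame (94, 0, 90) mm; the axis runs along the shaker's y. The bar goes round it on a radius of 223 mm, up and away from the robot.
- hood (a joint): Hood angle in rad: 0 shut, 1.75 open on its stop, leaning back past upright. The hood (0.3 to 0.55 kg, clear plastic with grey frame, 186 x 260 x 43 mm) falls shut if let go below about 1.2 rad and falls back on to its stop beyond about 1.4 rad.
- jaw: Sprung clamping jaw: aluminium crossbar 130 mm long (y), 14 mm thick (x). Origin on the deck under the middle of its grip, with the shaker's axes; shut at (0, 0, 50) mm in the shaker's frame. Slides only along the shaker's x: towards -x by at most 52 mm (hard stop); springs push it back to +x with about 5 N when shut, rising 1.6 N per cm to 13 N. Not reported while held.
- jaw_grip (a point): Centre of the top of the jaw's upright black grip, a plain block 12 mm (x) by 30 mm (y) that stands 36 mm out of the crossbar; its top is at z 112 mm, the crossbar's at z 76 mm. Under the hood until that is open.
- jaw_pointer (a point): Tip of the jaw's small pointer, at the -y end of the jaw beside the rail: same shaker x as the middle of the grip, y = -96.5 mm.
- clip_line (a point): Inner end of the line on the index clip: a black saddle 16 mm (x) by 20 mm (y), 8 mm high with a thumbscrew, fixed on the rail (top at z 74 mm, centred at y = -107 mm in the shaker's frame); the line is in the middle of its 16 mm width, 24 to 40 mm in front (-x) of the shut jaw's pointer. At the mark, jaw pointer and this point have the same x in the shaker's frame.
- tube_rack: Green tube rack with tubes, 128 x 86 x 54 mm, loose, beside the shaker; origin under its centre.
- tip_box: Grey pipette-tip box with clear lid, 124 x 86 x 80 mm, loose, beside the shaker; origin under its centre.
- reagent_bottle: Amber bottle, 62 mm thick and 140 mm high, loose, near the robot on its right; origin under its centre.

How it is judged (in metres and radians):
On the way, in this order (a step that is already met when the one before it is completed fails the run):
1. the hood is open and rests on its stop (value of joint hood above 1.68 rad), for 0.3 s.
2. the jaw is drawn out to the index and held there by the gripper (x of jaw_pointer in the frame of clip_line between -0.005 and 0.005 m and contact force between the fingers and jaw above 3 N), for 0.5 s.
At the end, for the whole second after the job is handed in: The hood rests on its stop (beyond 1.68 rad) and the fingers hold the jaw still (slower than 10 mm/s, contact force over 3 N) with its pointer within 5 mm of the index line, through the last second (all of step 2 and value of joint hood above 1.68 rad and linear speed of jaw below 0.01 m/s); the arm keeps its last pose, push and grip.
It fails at once if the tube rack, tip box or bottle was shifted by more than 20 mm or tipped (distance of any of tube_rack, tip_box, reagent_bottle from where it was at the start of the episode above 0.02 m or angle between reagent_bottle's own z axis and vertical above 0.5 rad).
It also fails if it takes over 58 s, if anything falls off the work surface, if the arm or the gripper's body presses on something with over 40 N, if the wrist force passes 120 N, or if a joint passes its speed limit or range.

### The arm

A 6-joint arm with a two-finger parallel gripper is mounted at the origin on the work surface. World frame = base frame: x ahead of the robot, y to its left, z up, the work surface at z = 0. Lengths are in mm, angles in degrees, forces in N, time in s.
With the tool pointing down it reaches from about 300 to 850 mm from the base axis. Payload 4.2 kg.
Tool frame: the origin (TCP) lies midway between the tips of the shut fingers; the grasp point (between the pads) lies pinch_z behind it (pinch_z is the distance from the TCP to the grasp point, in mm); z points along the fingers, y is the line along which they close (so a half turn about z gives the same grasp; the last joint's range is limited). The gripper opens to 91 mm and grips with 3 to 60 N. Pads are 32 mm wide; open, the fingers measure 118 mm over their backs; the gripper's body (76 mm by 178 mm) begins 60 mm behind the grasp point.
Start: joints at [64.458, 18.312, 89.639, -0, 72.044, -1.146], TCP at [237.508, 523.673, 213.976] pointing down, gripper open.
Joint ranges: [-177.97, 177.97], [-48.28, 115.42], [12.27, 149.76], [-77.06, 257.06], [2.81, 150.46], [-146.56, 146.56]. Speed limits (degrees/s): [147.25, 147.25, 180, 180, 180, 180].

### API

Orientations are given as [roll, pitch, yaw] about the fixed x, y, z axes, in that order (R = Rz(yaw) Ry(pitch) Rx(roll)).
In Python, from workcell import state, grab_frame, job_done, masks_of, landmark_of, pinch_z gives the robot as it stands. The module is installed in compiled form; this text tells all that it offers.
- The arm moves only by the tool move_arm, never from a script. Its argument "plan" is a list of rows, each an object of numbers: "x", "y", "z": the shift along the tool's x, y, z in mm; "rx", "ry", "rz": the turn, a rotation vector about the tool's x, y, z in rad. A call has 1 to 10 rows; each row shifts and turns the commanded pose from where the row before left it, along the tool's axes as they then stand; what a row does not reach is not made up. A row lasts 1/10 s, in which the tool goes at most 50 mm and 8.59 degrees, less where a joint would pass 70% of its speed; a pose out of reach is approached as far as the arm can. A call is refused whole if a number of a shift passes 50 or a number of a turn 0.15, either way. A call with a gripper value outside its range is refused whole. "grip" is the opening, from 0 (shut) to 1 (fully open), set as the call begins (left out, the last holds). The fingers move at their own pace and stop on an object; "squeeze" is the grip in N (left out, the last holds). Time passes only in rows, so rows that do not move let the fingers close. It gives the time, the measured TCP pose, the force, the opening and the grip force at its end, in the units of the state.
- state(): the state, without advancing time (a new reading comes with each control period).
- grab_frame(name): name is "side" or "top"; returns a dict with "img" (480x640x3 uint8, red, green, blue), "z_map" (480x640 float32, mm along the optical axis (not along the pixel's ray), 0 where there is no reading), "fx", "fy", "cx", "cy" (pixels), "rvec" (rotation vector, rad) and "tvec" (3), from world to camera coordinates, as OpenCV has them. Camera axes: x right, y down, z forward; pixel columns grow to the right and rows downward; lengths in mm; the calibration is good to about 2 mm. A picture is of the moment at which its call begins.
- job_done(): hands the job in; it is judged then, once.
Trained networks look in the newest picture that a camera, given by its name, has taken for a name from the list of things; names that differ only in an ending like _2 or _b are one class to them, and where a whole thing is asked for, a point or a joint stands for the part that bears it (a point fixed in the world has none). Each returns a list of dicts, best first, with "p" (0 to 1); they miss things now and then, are a little off and sometimes report something else, mostly with a low value. They report only what shows in the picture. A call takes as long as a camera call.
- masks_of(camera, label): "pixels" (480x640 bool, what is visible of it) and "box" ([centre column, centre row, width, height] in pixels, round what is visible of it).
- landmark_of(camera, label): "point" ([column, row] in pixels: a listed point, or the origin of a listed thing).
The state is a dict: "time_s": time; "qpos": joint angles; "qvel": joint speeds; "effort": joint torques, N m; "ee_pos": TCP position; "ee_rot": TCP orientation; "force": force on the tool from outside, world axes, zero at the start; "torque": the same for the moment, N m; "gripper_width": finger opening in mm; "gripper_force": force on a finger pad.
Only numpy, scipy, OpenCV 4.12 (cv2) and the standard library are available. Lean on these libraries where they do the work, as an engineer would, in place of code of your own. Each camera call takes 0.05 s, during which the arm holds its last target. There are 200 camera calls.

## Working session

There is one attempt and no reset: what is moved stays moved. The work goes in short steps, Python scripts to look and compute and a tool call to move; the robot and the scene stay as the last step left them, time stands still between calls to the robot, and variables do not carry over. Pictures are saved under pics/ and viewed, at most 10 in all, crops included, and the job is handed in when it is done.

Besides the shell and the picture viewer there is one more tool, called after ">>>" in YAML: its name, and indented under it one key for each argument. move_arm: Moves the arm, as the interface text tells. Its arguments: {"type":"object","properties":{"plan":{"type":"array","items":{"type":"object","properties":{"x":{"type":"number"},"y":{"type":"number"},"z":{"type":"number"},"rx":{"type":"number"},"ry":{"type":"number"},"rz":{"type":"number"}}}},"grip":{"type":"number"},"squeeze":{"type":"number"}},"required":["plan"]}

```bash
mkdir -p pics
cat > h.py <<'E'
import numpy as np, cv2
from scipy.spatial.transform import Rotation as R
from workcell import *
def unproj(f,u,v,z):
    return w(f,np.array([(u-f['cx'])/f['fx']*z,(v-f['cy'])/f['fy']*z,z]))
def w(f,pc):
    M=cv2.Rodrigues(np.array(f['rvec'],float))[0]; return M.T@(pc-np.array(f['tvec'],float).ravel())
def ray(f,p,zw):
    o=w(f,np.zeros(3)); d=w(f,np.array([(p[0]-f['cx'])/f['fx'],(p[1]-f['cy'])/f['fy'],1]))-o
    return o+d*(zw-o[2])/d[2]
E
python3 - <<'E'
from h import *
s=state(); print(s, pinch_z)
for c in ['side','top']:
    f=grab_frame(c); cv2.imwrite(f'pics/{c}0.png',f['img'][:,:,::-1]); print(c,'cam',w(f,np.zeros(3)).round())
    for n,z in [('shaker',0),('hood_handle',110),('hood_hinge',90),('jaw_grip',112),('jaw_pointer',72),('clip_line',74),('tube_rack',0),('tip_box',0),('reagent_bottle',0)]:
        for r in landmark_of(c,n)[:2]: print(c,n,round(r['p'],2),np.round(r['point']),ray(f,r['point'],z).round(1))
E
```

```text
{'time_s': 0.0, 'qpos': array([ 6.44569099e+01,  1.83525897e+01,  8.97067292e+01, -1.99113962e-03,
        7.20441854e+01, -1.14813115e+00]), 'qvel': array([-0.03793148, -0.00489209,  0.02134753, -0.03430608, -0.00159899,
       -0.06165504]), 'effort': array([ 7.98124383e-04, -4.12457907e+01, -2.31970060e+01,  7.26225972e-02,
        4.57828282e-02, -1.55576595e-04]), 'ee_pos': array([237.29859905, 523.19013081, 213.10859032]), 'ee_rot': array([-1.79896479e+02, -1.81278687e-04,  1.55605656e+02]), 'force': array([0.44471929, 0.62223419, 0.14962781]), 'torque': array([ 0.03451773,  0.03163814, -0.00587995]), 'gripper_force': 0.0, 'gripper_width': 91.20763623769886} 18.8
side cam [ 293. -870. 1144.]
side shaker 0.77 [358. 275.] [580.6 -50.8   0. ]
side hood_handle 0.96 [311. 258.] [461.5 -56.8 110. ]
side hood_hinge 0.93 [400. 245.] [681.4 -52.1  90. ]
side tube_rack 0.97 [306. 159.] [546.1 401.8   0. ]
side tip_box 0.96 [412. 400.] [ 603.6 -398.5    0. ]
side reagent_bottle 0.8 [296. 406.] [ 360.  -354.8    0. ]
top cam [436.  -6. 976.]
top shaker 0.63 [337. 191.] [586.3 -52.8   0. ]
top hood_handle 0.71 [349. 246.] [460.  -69.3 110. ]
top tube_rack 0.66 [133. 211.] [548.4 404.    0. ]
top tip_box 0.73 [493. 183.] [ 598.3 -403.4    0. ]
top reagent_bottle 0.94 [477. 294.] [ 350.8 -359.2    0. ]
```

View pics/side0.png

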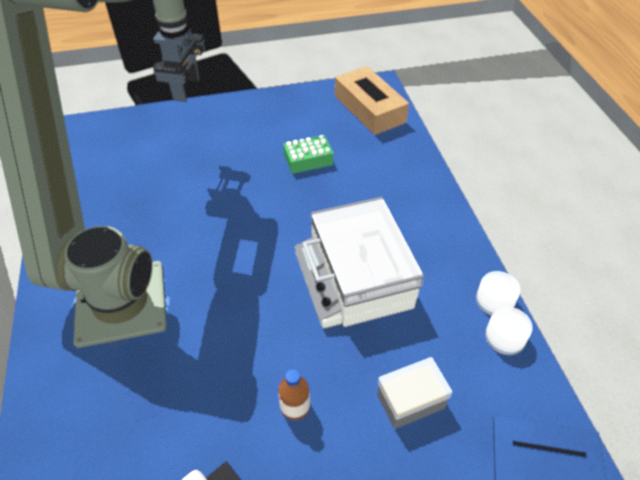

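View pics/top0.png

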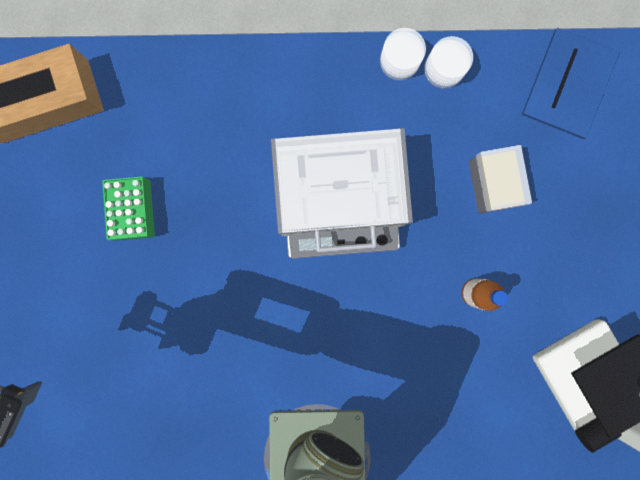

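Run:
```python
from h import *
for c in ['side','top']:
    f=grab_frame(c)
    for n in ['shaker','hood','hood_handle']:
        for m in masks_of(c,n)[:1]:
            v,u=np.nonzero(m['pixels']); z=f['z_map'][v,u]; k=z>0
            P=np.array([unproj(f,a,b,d) for a,b,d in zip(u[k],v[k],z[k])])
            print(c,n,round(m['p'],2),np.round(m['box']),len(P))
            for lo,hi in [(5,30),(30,60),(60,80),(80,95),(95,108),(108,118),(118,127),(127,140)]:
                q=P[(P[:,2]>lo)&(P[:,2]<hi)]
                if len(q)>20:
                    r=cv2.minAreaRect(q[:,:2].astype(np.float32)); print(lo,hi,len(q),np.round(r[0],1),np.round(r[1],1),round(r[2],1))
```

```text
side shaker 0.58 [359. 262. 131. 132.] 11662
5 30 525 [ 510.  -125.7] [155.  326.3] 47.1
30 60 2106 [ 512.1 -106.5] [177.8 328.1] 38.6
60 80 553 [ 530.  -103.8] [147.3 311.1] 38.6
80 95 400 [ 530.6 -105.2] [149.5 313.8] 38.7
95 108 381 [ 531.7 -106.6] [149.8 312.3] 39.4
108 118 576 [ 532.1 -107.1] [150.9 311.9] 39.8
118 127 1070 [571.5 -56.1] [224.8 269.1] 3.9
127 140 6030 [589.3 -57.4] [186.  265.2] 3.5
side hood 0.78 [364. 251. 124. 110.] 8279
80 95 197 [ 532.6 -104.6] [146.4 314.8] 38.9
95 108 380 [ 532.1 -107.1] [149.8 313.6] 39.4
108 118 569 [ 532.6 -107.8] [150.9 313.5] 39.8
118 127 1073 [571.5 -56.1] [224.8 269.1] 3.9
127 140 6026 [589.5 -57.5] [186.1 265.2] 3.6
side hood_handle 0.83 [364. 251. 120. 110.] 8298
80 95 220 [ 532.4 -105. ] [147.8 315.2] 39.0
95 108 375 [ 532.1 -107.1] [149.8 313.6] 39.4
108 118 554 [ 532.6 -107.8] [150.9 313.5] 39.8
118 127 1071 [571.4 -58.4] [224.6 264.5] 3.8
127 140 6021 [589.5 -57.5] [186.1 265.2] 3.6
top shaker 0.81 [342. 194. 139. 126.] 15544
30 60 1835 [470.3 -63.4] [ 50.1 249.2] 3.7
60 80 389 [479.9 -57.2] [ 30.7 248.7] 3.6
80 95 56 [495.6 -67.8] [  0.6 239.8] 3.7
95 108 47 [495.3 -63.8] [  0.5 250.2] 3.7
108 118 443 [473.7 -60.9] [ 43.1 252.5] 3.7
118 127 108 [495.4 -63.1] [187.3 120.1] 61.2
127 140 12591 [586.9 -55.5] [184.4 261.2] 3.7
top hood 0.56 [342. 189. 144. 122.] 13308
80 95 32 [495.7 -67.8] [  0.6 239.8] 3.7
95 108 47 [495.3 -63.8] [  0.5 250.2] 3.7
108 118 435 [474.4 -72.8] [ 43.1 228.6] 3.7
118 127 108 [495.4 -63.1] [187.3 120.1] 61.2
127 140 12655 [587.1 -55.5] [184.7 261.3] 3.7
top hood_handle 0.74 [342. 190. 137. 124.] 13343
30 60 45 [472.8 -66.2] [ 41.6 130.2] 2.2
80 95 24 [495.8 -67.8] [  0.6 239.8] 3.6
95 108 47 [495.3 -63.8] [  0.5 250.2] 3.7
108 118 438 [473.7 -61.9] [ 43.1 250.4] 3.7
118 127 108 [495.4 -63.1] [187.3 120.1] 61.2
127 140 12640 [587.1 -55.5] [184.7 261.3] 3.7
```

```bash
cat >> h.py <<'E'
YAW=3.65; O=np.array([585.,-56.2,0]); S=R.from_euler('z',YAW,degrees=True)
def sh(p): return O+S.apply(p)
def rot(tilt): # tilt deg forward
    return R.from_euler('xyz',[180,0,90+YAW],degrees=True)*R.from_rotvec([-np.radians(tilt),0,0])
def rows(wps,start=None):
    """wps: (grasp point in shaker frame, tilt, n rows)"""
    s=state()
    p,q=(np.array(s['ee_pos']),R.from_euler('xyz',s['ee_rot'],degrees=True)) if start is None else start
    for g,t,n in wps:
        qt=rot(t); pt=sh(g)+qt.apply([0,0,pinch_z])
        out=[]
        for i in range(n):
            k=n-i; d=np.round(q.inv().apply(pt-p)/k,1); r=np.round((q.inv()*qt).as_rotvec()/k,3)
            p=p+q.apply(d); q=q*R.from_rotvec(r); out.append(dict(zip(['x','y','z','rx','ry','rz'],[*d.tolist(),*r.tolist()])))
        print(g,t); print(*[str({a:b for a,b in o.items() if b}).replace("'",'"') for o in out],sep=',\n')
    return p,q
E
python3 - <<'E'
from h import *
b=np.array([-128,0,110.]); pre=b+70*np.array([-.5,0,.866])
rows([(pre+[-20,0,60],30,16),(pre,30,3),(b,30,5)])
E
```

```text
[-183.      0.    230.62] 30
{"x": -25.2, "y": -29.1, "rx": -0.029, "ry": -0.018, "rz": 0.066},
{"x": -27.0, "y": -27.4, "z": -0.4, "rx": -0.029, "ry": -0.018, "rz": 0.066},
{"x": -28.8, "y": -25.6, "z": -0.6, "rx": -0.029, "ry": -0.018, "rz": 0.066},
{"x": -30.4, "y": -23.6, "z": -0.8, "rx": -0.029, "ry": -0.018, "rz": 0.066},
{"x": -31.9, "y": -21.5, "z": -0.9, "rx": -0.03, "ry": -0.018, "rz": 0.066},
{"x": -33.3, "y": -19.3, "z": -0.9, "rx": -0.029, "ry": -0.017, "rz": 0.066},
{"x": -34.5, "y": -17.0, "z": -0.9, "rx": -0.03, "ry": -0.018, "rz": 0.066},
{"x": -35.6, "y": -14.7, "z": -0.7, "rx": -0.029, "ry": -0.017, "rz": 0.066},
{"x": -36.5, "y": -12.3, "z": -0.5, "rx": -0.03, "ry": -0.018, "rz": 0.066},
{"x": -37.2, "y": -9.9, "z": -0.2, "rx": -0.029, "ry": -0.017, "rz": 0.066},
{"x": -37.8, "y": -7.4, "z": 0.2, "rx": -0.03, "ry": -0.018, "rz": 0.066},
{"x": -38.2, "y": -4.9, "z": 0.7, "rx": -0.029, "ry": -0.017, "rz": 0.066},
{"x": -38.4, "y": -2.4, "z": 1.2, "rx": -0.03, "ry": -0.018, "rz": 0.066},
{"x": -38.5, "y": 0.1, "z": 1.9, "rx": -0.029, "ry": -0.017, "rz": 0.066},
{"x": -38.3, "y": 2.6, "z": 2.6, "rx": -0.03, "ry": -0.018, "rz": 0.066},
{"x": -38.1, "y": 5.1, "z": 3.4, "rx": -0.029, "ry": -0.017, "rz": 0.066}
[-163.      0.    170.62] 30
{"y": -4.2, "z": 20.7},
{"y": -4.2, "z": 20.6},
{"y": -4.3, "z": 20.7}
[-128.    0.  110.] 30
{"z": 14.0},
{"z": 14.0},
{"z": 14.0},
{"z": 14.0},
{"z": 13.9}
```

>>> move_arm:
  plan:
    - {"x": -25,"y": -29,"rx": -0.029,"ry": -0.018,"rz": 0.066}
    - {"x": -27,"y": -27,"rx": -0.029,"ry": -0.018,"rz": 0.066}
    - {"x": -29,"y": -26,"z": -1,"rx": -0.029,"ry": -0.018,"rz": 0.066}
    - {"x": -30,"y": -24,"z": -1,"rx": -0.029,"ry": -0.018,"rz": 0.066}
    - {"x": -32,"y": -21,"z": -1,"rx": -0.03,"ry": -0.018,"rz": 0.066}
    - {"x": -33,"y": -19,"z": -1,"rx": -0.029,"ry": -0.017,"rz": 0.066}
    - {"x": -35,"y": -17,"z": -1,"rx": -0.03,"ry": -0.018,"rz": 0.066}
    - {"x": -36,"y": -15,"z": -1,"rx": -0.029,"ry": -0.017,"rz": 0.066}
    - {"x": -36,"y": -12,"rx": -0.03,"ry": -0.018,"rz": 0.066}
    - {"x": -37,"y": -10,"rx": -0.029,"ry": -0.017,"rz": 0.066}
  grip: 0.33
  squeeze: 10

```text
schema error: expected keys x, y, z, rx, ry, rz
```

>>> move_arm:
  plan:
    - {"x": -38,"y": -7,"rx": -0.03,"ry": -0.018,"rz": 0.066}
    - {"x": -38,"y": -5,"z": 1,"rx": -0.029,"ry": -0.017,"rz": 0.066}
    - {"x": -38,"y": -2,"z": 1,"rx": -0.03,"ry": -0.018,"rz": 0.066}
    - {"x": -39,"z": 2,"rx": -0.029,"ry": -0.017,"rz": 0.066}
    - {"x": -38,"y": 3,"z": 3,"rx": -0.03,"ry": -0.018,"rz": 0.066}
    - {"x": -38,"y": 5,"z": 3,"rx": -0.029,"ry": -0.017,"rz": 0.066}
    - {}
    - {}

```text
schema error: expected keys x, y, z, rx, ry, rz
```

Run:
```python
from h import *
b=np.array([-128,0,110.]); pre=b+70*np.array([-.5,0,.866])
for c,n in [('top','hood_handle'),('side','hood_handle')]:
    f=grab_frame(c)
    for r in landmark_of(c,n)[:1]: print(c,r['p'],S.inv().apply(ray(f,r['point'],110)-O))
rows([(pre,30,4),(b,30,5)]); print(state()['gripper_width'],state()['ee_rot'],state()['time_s'])
```

```text
top 0.89 [-125.49692723   -3.97370795  110.        ]
side 0.82 [-124.62051889   -1.27293718  110.        ]
[-163.      0.    170.62] 30
{"x": -105.1, "y": -114.2, "z": 14.9, "rx": -0.118, "ry": -0.071, "rz": 0.264},
{"x": -130.6, "y": -84.4, "z": 11.5, "rx": -0.118, "ry": -0.071, "rz": 0.264},
{"x": -147.4, "y": -49.0, "z": 13.5, "rx": -0.117, "ry": -0.071, "rz": 0.264},
{"x": -154.1, "y": -10.9, "z": 20.8, "rx": -0.118, "ry": -0.07, "rz": 0.264}
[-128.    0.  110.] 30
{"z": 14.0},
{"z": 14.0},
{"z": 14.0},
{"z": 14.0},
{"z": 14.0}
91.17789121267079 [1.79993336e+02 3.65528190e-04 1.55601770e+02] 1.6
```

>>> move_arm:
  plan:
    - {"x": -25,"y": -29,"z": 0,"rx": -0.029,"ry": -0.018,"rz": 0.066}
    - {"x": -27,"y": -27,"z": 0,"rx": -0.029,"ry": -0.018,"rz": 0.066}
    - {"x": -29,"y": -26,"z": -1,"rx": -0.029,"ry": -0.018,"rz": 0.066}
    - {"x": -30,"y": -24,"z": -1,"rx": -0.029,"ry": -0.018,"rz": 0.066}
    - {"x": -32,"y": -21,"z": -1,"rx": -0.03,"ry": -0.018,"rz": 0.066}
    - {"x": -33,"y": -19,"z": -1,"rx": -0.029,"ry": -0.017,"rz": 0.066}
    - {"x": -35,"y": -17,"z": -1,"rx": -0.03,"ry": -0.018,"rz": 0.066}
    - {"x": -36,"y": -15,"z": -1,"rx": -0.029,"ry": -0.017,"rz": 0.066}
    - {"x": -36,"y": -12,"z": 0,"rx": -0.03,"ry": -0.018,"rz": 0.066}
    - {"x": -37,"y": -10,"z": 0,"rx": -0.029,"ry": -0.017,"rz": 0.066}
  grip: 0.33
  squeeze: 10

```text
time_s: 2.6
ee_pos: [346.3, 153.6, 214.5]
ee_rot: [161.0, 4.0, 116.7]
force: [-0.6, -0.0, -0.7]
gripper_width: 30.4
gripper_force: 0.0
```

>>> move_arm:
  plan:
    - {"x": -38,"y": -7,"z": 0,"rx": -0.03,"ry": -0.018,"rz": 0.066}
    - {"x": -38,"y": -5,"z": 1,"rx": -0.029,"ry": -0.017,"rz": 0.066}
    - {"x": -38,"y": -2,"z": 1,"rx": -0.03,"ry": -0.018,"rz": 0.066}
    - {"x": -39,"y": 0,"z": 2,"rx": -0.029,"ry": -0.017,"rz": 0.066}
    - {"x": -38,"y": 3,"z": 3,"rx": -0.03,"ry": -0.018,"rz": 0.066}
    - {"x": -38,"y": 5,"z": 3,"rx": -0.029,"ry": -0.017,"rz": 0.066}
    - {"x": 0,"y": 0,"z": 0,"rx": 0,"ry": 0,"rz": 0}
    - {"x": 0,"y": 0,"z": 0,"rx": 0,"ry": 0,"rz": 0}

```text
time_s: 3.4
ee_pos: [412.0, -66.8, 214.6]
ee_rot: [150.1, -0.0, 93.5]
force: [-0.1, 0.8, -0.6]
gripper_width: 30.0
gripper_force: 0.0
```

```bash
sed -i 's/ if b}/}/' h.py
python3 - <<'E'
from h import *
b=np.array([-127,0,110.]); pre=b+70*np.array([-.5,0,.866])
rows([(pre,30,4),(b,30,5)]); print(state()['gripper_width'],state()['ee_rot'],state()['time_s'])
E
```

```text
[-162.      0.    170.62] 30
{"x": -0.1, "y": -3.0, "z": 15.6, "rx": -0.0, "ry": 0.0, "rz": -0.001},
{"x": -0.1, "y": -3.0, "z": 15.7, "rx": -0.0, "ry": 0.0, "rz": -0.0},
{"x": -0.1, "y": -3.0, "z": 15.6, "rx": -0.001, "ry": 0.0, "rz": -0.001},
{"x": -0.2, "y": -3.1, "z": 15.7, "rx": -0.0, "ry": 0.0, "rz": -0.0}
[-127.    0.  110.] 30
{"x": 0.0, "y": -0.0, "z": 14.0, "rx": -0.0, "ry": 0.0, "rz": -0.0},
{"x": 0.0, "y": -0.0, "z": 14.0, "rx": -0.0, "ry": 0.0, "rz": -0.0},
{"x": 0.0, "y": -0.0, "z": 14.0, "rx": -0.0, "ry": 0.0, "rz": -0.0},
{"x": 0.0, "y": -0.0, "z": 14.0, "rx": -0.0, "ry": 0.0, "rz": -0.0},
{"x": 0.1, "y": -0.0, "z": 14.0, "rx": -0.0, "ry": 0.0, "rz": -0.0}
30.02446924958913 [ 1.50064017e+02 -4.71369311e-02  9.35389413e+01] 3.4
```

>>> move_arm:
  plan:
    - {"x": 0,"y": -6,"z": 31,"rx": 0,"ry": 0,"rz": 0}
    - {"x": 0,"y": -6,"z": 31,"rx": 0,"ry": 0,"rz": 0}
    - {"x": 0,"y": 0,"z": 10,"rx": 0,"ry": 0,"rz": 0}
    - {"x": 0,"y": 0,"z": 15,"rx": 0,"ry": 0,"rz": 0}
    - {"x": 0,"y": 0,"z": 15,"rx": 0,"ry": 0,"rz": 0}
    - {"x": 0,"y": 0,"z": 15,"rx": 0,"ry": 0,"rz": 0}
    - {"x": 0,"y": 0,"z": 15,"rx": 0,"ry": 0,"rz": 0}
    - {"x": 0,"y": 0,"z": 0,"rx": 0,"ry": 0,"rz": 0}

```text
time_s: 4.2
ee_pos: [468.3, -60.8, 93.9]
ee_rot: [150.1, -0.1, 93.8]
force: [0.4, -0.0, -0.6]
gripper_width: 30.1
gripper_force: 0.0
```

Run:
```python
from h import *
a=grab_frame('side')['img'][190:350,250:450]; b=grab_frame('top')['img'][110:270,240:440]
cv2.imwrite('pics/a1.png',np.hstack([cv2.resize(i,None,fx=2,fy=3) if 0 else cv2.resize(i,(400,320)) for i in (a,b)])[:,:,::-1])
```

```text
(no output)
```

View pics/a1.png

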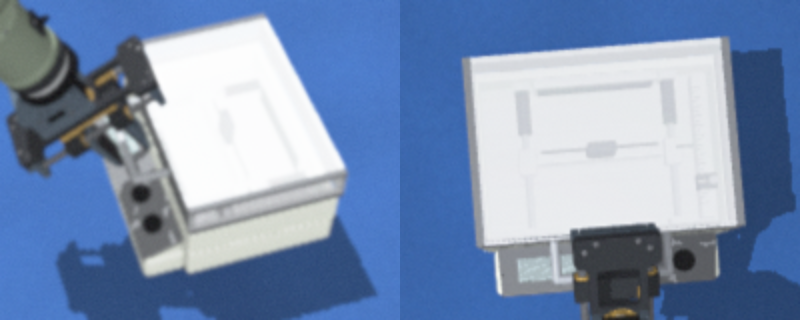

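The gripper straddles the bar at its middle, one finger between bar and wall (side crop ~(130,150)), and the force reading is near zero. Closing.

>>> move_arm:
  plan:
    - {"x": 0,"y": 0,"z": 0,"rx": 0,"ry": 0,"rz": 0}
    - {"x": 0,"y": 0,"z": 0,"rx": 0,"ry": 0,"rz": 0}
    - {"x": 0,"y": 0,"z": 0,"rx": 0,"ry": 0,"rz": 0}
    - {"x": 0,"y": 0,"z": 0,"rx": 0,"ry": 0,"rz": 0}
  grip: 0
  squeeze: 15

```text
time_s: 4.7
ee_pos: [466.4, -62.4, 94.2]
ee_rot: [150.1, -0.0, 93.7]
force: [-6.0, -2.2, 2.2]
gripper_width: 9.5
gripper_force: 15.0
```

Run:
```python
from h import *
s=state(); q=R.from_euler('xyz',s['ee_rot'],degrees=True)
g=s['ee_pos']-q.apply([0,0,pinch_z]); print('grasp in shaker',S.inv().apply(g-O),s['gripper_width'],s['force'],s['time_s'])
c=np.array([94,0,90.]); r0=np.array([-128,0,110])-c
g0=S.inv().apply(g-O); off=g0-np.array([-128,0,110])
wp=[]
for a in np.linspace(0,1.6,21)[1:]:
    wp.append((c+R.from_rotvec([0,a,0]).apply(r0)+off*(1-a/1.6),30-30*a/1.6,1))
rows(wp)
```

```text
grasp in shaker [-128.13062167    1.36511187  110.44539576] 9.53119906372017 [-6.03864858 -2.15624078  2.23426068] 4.7
[-125.8157755     1.29685628  128.10022216] 28.5
{"x": -0.1, "y": 10.3, "z": -14.2, "rx": 0.025, "ry": -0.001, "rz": 0.0}
[-122.09565228    1.22860069  145.51404372] 27.0
{"x": -0.1, "y": 11.1, "z": -13.5, "rx": 0.026, "ry": 0.0, "rz": 0.0}
[-116.99400631    1.16034509  162.57532896] 25.5
{"x": -0.0, "y": 11.8, "z": -12.9, "rx": 0.026, "ry": 0.0, "rz": 0.0}
[-110.54342894    1.0920895   179.17480142] 24.0
{"x": -0.1, "y": 12.5, "z": -12.2, "rx": 0.026, "ry": 0.0, "rz": 0.0}
[-102.78514007    1.02383391  195.20613869] 22.5
{"x": -0.1, "y": 13.1, "z": -11.5, "rx": 0.026, "ry": 0.0, "rz": 0.0}
[-93.76872451   0.95557831 210.56665246] 21.0
{"x": -0.1, "y": 13.7, "z": -10.7, "rx": 0.027, "ry": 0.0, "rz": 0.0}
[-83.55181477   0.88732272 225.1579454 ] 19.5
{"x": -0.0, "y": 14.3, "z": -10.0, "rx": 0.026, "ry": 0.0, "rz": 0.0}
[-72.19972242   0.81906712 238.88654059] 18.0
{"x": -0.1, "y": 14.8, "z": -9.2, "rx": 0.026, "ry": 0.0, "rz": 0.0}
[-59.78502035   0.75081153 251.66447
[... 719 characters left out ...]
1] 7.5
{"x": -0.0, "y": 17.1, "z": -2.9, "rx": 0.026, "ry": 0.0, "rz": 0.0}
[4.94834163e+01 2.73022375e-01 3.08502904e+02] 6.0000000000000036
{"x": -0.1, "y": 17.3, "z": -1.9, "rx": 0.026, "ry": 0.0, "rz": 0.0}
[6.70867150e+01 2.04766781e-01 3.11337524e+02] 4.5
{"x": -0.1, "y": 17.3, "z": -1.0, "rx": 0.027, "ry": 0.0, "rz": 0.0}
[8.48620415e+01 1.36511187e-01 3.12756767e+02] 3.0000000000000036
{"x": -0.1, "y": 17.3, "z": -0.1, "rx": 0.026, "ry": 0.0, "rz": 0.0}
[1.02695736e+02 6.82555937e-02 3.12751411e+02] 1.5
{"x": -0.0, "y": 17.3, "z": 1.0, "rx": 0.026, "ry": 0.001, "rz": 0.0}
[120.47376601   0.         311.32134943] 0.0
{"x": -0.1, "y": 17.3, "z": 1.9, "rx": 0.026, "ry": -0.0, "rz": 0.0}
```

>>> move_arm:
  plan:
    - {"x": 0,"y": 5,"z": -7,"rx": 0.013,"ry": 0,"rz": 0}
    - {"x": 0,"y": 5,"z": -7,"rx": 0.013,"ry": 0,"rz": 0}
    - {"x": 0,"y": 11,"z": -13.5,"rx": 0.026,"ry": 0,"rz": 0}
    - {"x": 0,"y": 12,"z": -13,"rx": 0.026,"ry": 0,"rz": 0}
    - {"x": 0,"y": 12.5,"z": -12,"rx": 0.026,"ry": 0,"rz": 0}
    - {"x": 0,"y": 13,"z": -11.5,"rx": 0.026,"ry": 0,"rz": 0}

```text
time_s: 5.3
ee_pos: [488.1, -61.1, 177.3]
ee_rot: [157.8, -0.0, 93.7]
force: [-1.3, 2.5, -2.9]
gripper_width: 9.3
gripper_force: 15.0
```

Run:
```python
from h import *
s=state(); q=R.from_euler('xyz',s['ee_rot'],degrees=True)
g=S.inv().apply(s['ee_pos']-q.apply([0,0,pinch_z])-O); d=g-[94,0,90]; print(g,np.hypot(d[0],d[2]),np.arctan2(20,-222)-np.arctan2(d[2],d[0]),s['force'],s['gripper_width'])
f=grab_frame('side')
for r in landmark_of('side','hood_handle')[:2]: print(r, ray(f,r['point'],g[2]), sh(g))
```

```text
[-104.14870377    1.23423541  194.70054997] 224.10960257720765 0.3962562579669253 [-1.32057376  2.49987615 -2.91569569] 9.349126718780527
{'point': [321.2, 235.7], 'p': 0.92} [483.05708437 -67.98859852 194.70054997] [480.98398312 -61.59852443 194.70054997]
```

Hood is following the grip. Continue along the arc.

>>> move_arm:
  plan:
    - {"x": 0,"y": 14,"z": -10.5,"rx": 0.026,"ry": 0,"rz": 0}
    - {"x": 0,"y": 14,"z": -10,"rx": 0.026,"ry": 0,"rz": 0}
    - {"x": 0,"y": 15,"z": -9,"rx": 0.026,"ry": 0,"rz": 0}
    - {"x": 0,"y": 15,"z": -8.5,"rx": 0.026,"ry": 0,"rz": 0}
    - {"x": 0,"y": 16,"z": -7.5,"rx": 0.026,"ry": 0,"rz": 0}
    - {"x": 0,"y": 16,"z": -6.5,"rx": 0.026,"ry": 0,"rz": 0}
    - {"x": 0,"y": 16.5,"z": -5.5,"rx": 0.026,"ry": 0,"rz": 0}
    - {"x": 0,"y": 16.5,"z": -5,"rx": 0.026,"ry": 0,"rz": 0}

```text
time_s: 6.2
ee_pos: [588.1, -54.9, 274.3]
ee_rot: [169.5, -0.0, 93.6]
force: [-0.2, 0.7, -0.7]
gripper_width: 9.0
gripper_force: 15.0
```

```bash
cat > chk.py <<'E'
from h import *
s=state(); q=R.from_euler('xyz',s['ee_rot'],degrees=True)
g=S.inv().apply(s['ee_pos']-q.apply([0,0,pinch_z])-O); d=g-[94,0,90]; print(g,np.hypot(d[0],d[2]),np.arctan2(20,-222)-np.arctan2(d[2],d[0]),s['force'],s['gripper_width'],s['qpos'])
E
python3 chk.py
```

```text
[-2.31476157e-01  1.05872808e+00  2.92746354e+02] 223.57471980444132 1.0458759695220952 [-0.22603063  0.74266003 -0.66533215] 9.042726083376346 [ -7.61669351  12.50048031  89.84873543   2.2203443   67.33327278
 -11.91474179]
```

>>> move_arm:
  plan:
    - {"x": 0,"y": 17,"z": -4,"rx": 0.026,"ry": 0,"rz": 0}
    - {"x": 0,"y": 17,"z": -3,"rx": 0.026,"ry": 0,"rz": 0}
    - {"x": 0,"y": 17,"z": -2,"rx": 0.026,"ry": 0,"rz": 0}
    - {"x": 0,"y": 17,"z": -1,"rx": 0.026,"ry": 0,"rz": 0}
    - {"x": 0,"y": 17,"z": 0,"rx": 0.026,"ry": 0,"rz": 0}
    - {"x": 0,"y": 17,"z": 1,"rx": 0.026,"ry": 0,"rz": 0}
    - {"x": 0,"y": 17,"z": 2,"rx": 0.026,"ry": 0,"rz": 0}
    - {"x": 0,"y": 13,"z": 2,"rx": 0,"ry": 0,"rz": 0}

```text
time_s: 7.0
ee_pos: [719.4, -46.6, 290.8]
ee_rot: [179.8, -0.0, 93.6]
force: [-0.1, 0.2, -0.9]
gripper_width: 9.4
gripper_force: 15.0
```

```bash
python3 chk.py
```

```text
[134.68217136   1.04342059 309.60236397] 223.33883972036335 1.6641259387041367 [-0.14880747  0.19301464 -0.86211006] 9.436388510470548 [-4.63678869e+00  3.07282543e+01  5.89076413e+01  3.95469560e-02
  9.01449098e+01 -8.27617899e+00]
```

>>> move_arm:
  plan:
    - {"x": 0,"y": 10,"z": 2.5,"rx": 0,"ry": 0,"rz": 0}
    - {"x": 0,"y": 5,"z": 1.5,"rx": 0,"ry": 0,"rz": 0}
    - {"x": 0,"y": 0,"z": 0,"rx": 0,"ry": 0,"rz": 0}

```text
time_s: 7.3
ee_pos: [733.6, -45.7, 287.3]
ee_rot: [179.7, -0.0, 93.7]
force: [0.4, 1.5, 2.3]
gripper_width: 8.8
gripper_force: 15.0
```

>>> move_arm:
  plan:
    - {"x": 0,"y": 0,"z": 0,"rx": 0,"ry": 0,"rz": 0}
    - {"x": 0,"y": 0,"z": 0,"rx": 0,"ry": 0,"rz": 0}
    - {"x": 0,"y": 0,"z": 0,"rx": 0,"ry": 0,"rz": 0}
    - {"x": 0,"y": 0,"z": -10,"rx": 0,"ry": 0,"rz": 0}
    - {"x": 0,"y": 0,"z": -20,"rx": 0,"ry": 0,"rz": 0}
    - {"x": 0,"y": 0,"z": -30,"rx": 0,"ry": 0,"rz": 0}
    - {"x": 0,"y": 0,"z": -20,"rx": 0,"ry": 0,"rz": 0}
  grip: 0.4

```text
time_s: 8.0
ee_pos: [732.7, -45.8, 370.0]
ee_rot: [179.6, 0.0, 93.7]
force: [-0.4, 0.2, 1.2]
gripper_width: 36.3
gripper_force: 0.0
```

```bash
python3 chk.py
python3 - <<'E'
from h import *
for c in ['side','top']:
    f=grab_frame(c); i=f['img'][110:350,220:540] if c=='side' else f['img'][20:260,200:520]
    cv2.imwrite(f'pics/{c}2.png',cv2.resize(i,(800,600))[:,:,::-1])
    for n,z in [('jaw_grip',112),('jaw_pointer',74),('clip_line',82),('hood_handle',305)]:
        for r in landmark_of(c,n)[:1]: print(c,n,round(r['p'],2),np.round(r['point']),S.inv().apply(ray(f,r['point'],z)-O).round(1))
E
```

```text
[147.9111262    1.02159461 388.79691063] 303.62148034754114 1.6594556050906892 [-0.43536754  0.21983038  1.20590188] 36.33761483960897 [-4.48910447e+00  3.26859280e+01  4.45896610e+01  3.92778977e-02
  1.02366482e+02 -8.13378814e+00]
side jaw_grip 0.74 [365. 247.] [  6.7  -0.5 112. ]
side jaw_pointer 0.75 [374. 288.] [ -1.1 -93.2  74. ]
side clip_line 0.67 [397. 247.] [92.   0.1 82. ]
side hood_handle 0.58 [433. 170.] [155.6  12.4 305. ]
```

View pics/side2.png

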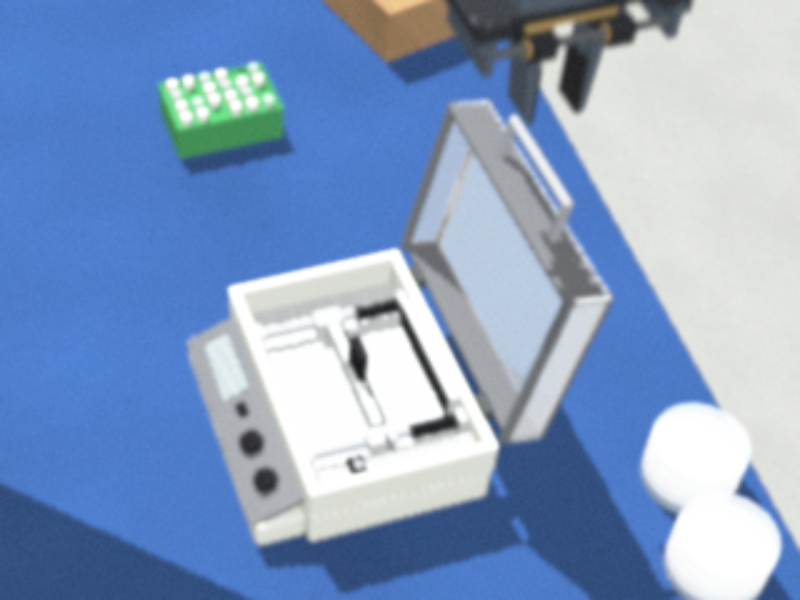

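The hood stands open on its stop and is clear of the gripper. The clip is at crop (357,463), i.e. pixel (363,295). The network's clip_line at (397,247) is wrong, since that lies at the back of the shaker. I'll move aside for a clean view.

>>> move_arm:
  plan:
    - {"x": 5,"y": -30,"z": 0,"rx": 0,"ry": 0,"rz": 0}
    - {"x": 10,"y": -30,"z": 0,"rx": 0,"ry": 0,"rz": 0}
    - {"x": 10,"y": -30,"z": 0,"rx": 0,"ry": 0,"rz": 0}
    - {"x": 15,"y": -30,"z": 10,"rx": 0,"ry": 0,"rz": 0}
    - {"x": 15,"y": -30,"z": 20,"rx": 0,"ry": 0,"rz": 0}
    - {"x": 15,"y": -30,"z": 20,"rx": 0,"ry": 0,"rz": 0}
    - {"x": 15,"y": -20,"z": 20,"rx": 0,"ry": 0,"rz": 0}
    - {"x": 15,"y": 0,"z": 20,"rx": 0,"ry": 0,"rz": 0}
    - {"x": 0,"y": 0,"z": 0,"rx": 0,"ry": 0,"rz": 0}

```text
time_s: 9.4
ee_pos: [524.7, 42.5, 273.9]
ee_rot: [-179.9, -0.0, 93.8]
force: [0.8, 0.1, 0.3]
gripper_width: 36.6
gripper_force: 0.0
```

```bash
python3 chk.py
python3 - <<'E'
from h import *
out=[]
for c in ['side','top']:
    f=grab_frame(c)
    for n,z in [('jaw_grip',112),('jaw_pointer',74),('clip_line',74),('hood_handle',305)]:
        for r in landmark_of(c,n)[:2]: print(c,n,round(r['p'],2),np.round(r['point'],1),S.inv().apply(ray(f,r['point'],z)-O).round(1))
    # project shaker-frame points (jaw pointer region) -> crop
    p=cv2.projectPoints(sh(np.array([-10,-100,76.]))[None],np.array(f['rvec'],float),np.array(f['tvec'],float),np.array([[f['fx'],0,f['cx']],[0,f['fy'],f['cy']],[0,0,1.]]),None)[0].ravel()
    u,v=np.round(p).astype(int); print(c,'crop origin',u-33,v-33)
    out.append(cv2.resize(f['img'][v-33:v+33,u-33:u+33],(396,396),interpolation=cv2.INTER_CUBIC))
cv2.imwrite('pics/z3.png',np.hstack(out)[:,:,::-1])
E
```

```text
[-53.8458803  102.28331763 292.69237817] 250.8836473127678 0.8507559239854983 [0.82911528 0.12632958 0.28433076] 36.550734092959296 [ 3.34788349e+00  1.20734243e+01  8.96574383e+01  4.26167138e-02
  7.83804294e+01 -4.33059116e-01]
side jaw_grip 0.93 [362.9 249.6] [ -0.6  -6.2 112. ]
side jaw_pointer 0.55 [374.5 286.5] [  0.5 -89.   74. ]
side clip_line 0.6 [361.5 287.9] [-29.5 -84.   74. ]
side hood_handle 0.73 [435.7 173. ] [156.6   2.2 305. ]
side crop origin 339 258
top jaw_grip 0.91 [338.2 181.4] [  3.1   5.7 112. ]
top jaw_pointer 0.85 [384.4 181.4] [  2.  -92.2  74. ]
top clip_line 0.58 [390.7 200.7] [ -39.1 -101.7   74. ]
top hood_handle 0.97 [339.9  60.4] [ 1.584e+02 -3.000e-01  3.050e+02]
top crop origin 356 154
```

View pics/z3.png

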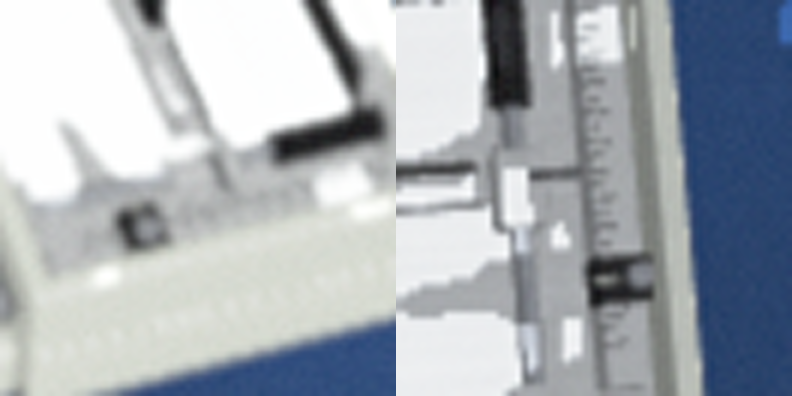

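Run:
```python
from h import *
T=grab_frame('top');Sd=grab_frame('side')
for nm,f,p in [('ptr',T,(385.6,182.4)),('clip',T,(390.4,200.4)),('ptr',Sd,(339+226/6-.4,258+186/6-.4)),('clipc',Sd,(339+142/6-.4,258+226/6-.4))]:
    u,v=np.round(p).astype(int); z=f['z_map'][v,u]
    print(nm,S.inv().apply(unproj(f,p[0],p[1],z)-O).round(1),[S.inv().apply(ray(f,p,h)-O).round(1) for h in (66,74,82)])
for r in masks_of('top','clip_line')[:1]: print(r['p'],r['box'],S.inv().apply(ray(T,r['box'][:2],78)-O))
rows([([0,0,180],0,6),([0,0,99],0,6)])
```

```text
ptr [ -1.2 -93.5  79.9] [array([  1. , -95.8,  66. ]), array([ -0.3, -94.5,  74. ]), array([ -1.6, -93.1,  82. ])]
clip [-39.5 -99.5  83.6] [array([ -37.4, -102.6,   66. ]), array([ -38.4, -101.2,   74. ]), array([-39.3, -99.7,  82. ])]
ptr [  2.1 -96.   74.5] [array([  4.9, -90.5,  66. ]), array([  2.3, -95.7,  74. ]), array([  -0.3, -100.9,   82. ])]
clipc [ -38.2 -111.6   85.9] [array([-32.4, -98.8,  66. ]), array([ -34.7, -103.9,   74. ]), array([ -37.1, -109.1,   82. ])]
0.48 [394.3, 201.7, 10.6, 8.4] [ -42.18070965 -108.2290942    78.        ]
[0, 0, 180] 0
{"x": -16.8, "y": 8.5, "z": 19.2, "rx": 0.001, "ry": -0.0, "rz": 0.0},
{"x": -16.8, "y": 8.5, "z": 19.2, "rx": 0.001, "ry": -0.0, "rz": 0.0},
{"x": -16.8, "y": 8.6, "z": 19.2, "rx": 0.0, "ry": -0.0, "rz": 0.0},
{"x": -16.9, "y": 8.5, "z": 19.2, "rx": 0.001, "ry": -0.0, "rz": 0.0},
{"x": -16.8, "y": 8.6, "z": 19.2, "rx": 0.0, "ry": -0.0, "rz": 0.0},
{"x": -16.9, "y": 8.6, "z": 19.1, "rx": 0.001, "ry": -0.0, "rz": 0.0}
[0, 0, 99] 0
{"x": 0.0, "y": 0.0, "z": 13.5, "rx": -0.0, "ry": -0.0, "rz": 0.0},
{"x": 0.0, "y": 0.0, "z": 13.5, "rx": -0.0, "ry": -0.0, "rz": 0.0},
{"x": 0.0, "y": 0.0, "z": 13.5, "rx": -0.0, "ry": -0.0, "rz": 0.0},
{"x": 0.0, "y": 0.0, "z": 13.5, "rx": -0.0, "ry": -0.0, "rz": 0.0},
{"x": 0.0, "y": 0.0, "z": 13.5, "rx": -0.0, "ry": -0.0, "rz": 0.0},
{"x": 0.0, "y": 0.0, "z": 13.5, "rx": -0.0, "ry": -0.0, "rz": 0.0}
```

>>> move_arm:
  plan:
    - {"x": -17,"y": 8.5,"z": 19,"rx": 0,"ry": 0,"rz": 0}
    - {"x": -17,"y": 8.5,"z": 19,"rx": 0,"ry": 0,"rz": 0}
    - {"x": -17,"y": 8.5,"z": 19,"rx": 0,"ry": 0,"rz": 0}
    - {"x": -17,"y": 8.5,"z": 19,"rx": 0,"ry": 0,"rz": 0}
    - {"x": -17,"y": 8.5,"z": 19,"rx": 0,"ry": 0,"rz": 0}
    - {"x": -17,"y": 8.5,"z": 18,"rx": 0,"ry": 0,"rz": 0}
    - {"x": 0,"y": 0,"z": 20,"rx": 0,"ry": 0,"rz": 0}
    - {"x": 0,"y": 0,"z": 20,"rx": 0,"ry": 0,"rz": 0}
    - {"x": 0,"y": 0,"z": 10,"rx": 0,"ry": 0,"rz": 0}
    - {"x": 0,"y": 0,"z": 0,"rx": 0,"ry": 0,"rz": 0}

```text
time_s: 11.05
ee_pos: [584.2, -57.0, 112.0]
ee_rot: [180.0, -0.0, 93.7]
force: [0.7, -0.3, 0.1]
gripper_width: 36.6
gripper_force: 0.0
```

```bash
python3 chk.py
python3 - <<'E'
from h import *
rows([([0.5,0,99],0,3)])
E
```

```text
[ -0.90222501  -0.72058781 130.79609219] 103.29933905553254 0.31614500382214406 [ 0.68628213 -0.33586255  0.10994869] 36.63781096743191 [-6.71988220e+00  2.39562986e+01  9.65610844e+01  5.64402320e-02
  5.94705683e+01 -1.04147106e+01]
[0.5, 0, 99] 0
{"x": 0.2, "y": 0.5, "z": 10.6, "rx": 0.0, "ry": -0.0, "rz": 0.0},
{"x": 0.2, "y": 0.4, "z": 10.6, "rx": 0.0, "ry": -0.0, "rz": 0.0},
{"x": 0.3, "y": 0.5, "z": 10.6, "rx": 0.0, "ry": -0.001, "rz": 0.0}
```

>>> move_arm:
  plan:
    - {"x": 0,"y": 0.5,"z": 10,"rx": 0,"ry": 0,"rz": 0}
    - {"x": 0,"y": 0.5,"z": 10,"rx": 0,"ry": 0,"rz": 0}
    - {"x": 0,"y": 0.5,"z": 10,"rx": 0,"ry": 0,"rz": 0}
    - {"x": 0,"y": 0,"z": 0,"rx": 0,"ry": 0,"rz": 0}
    - {"x": 0,"y": 0,"z": 0,"rx": 0,"ry": 0,"rz": 0}

```text
time_s: 11.55
ee_pos: [586.6, -56.9, 83.2]
ee_rot: [179.8, -0.0, 93.7]
force: [-0.1, -0.2, 0.1]
gripper_width: 36.4
gripper_force: 0.0
```

>>> move_arm:
  plan:
    - {"x": 0,"y": 0,"z": 0,"rx": 0,"ry": 0,"rz": 0}
    - {"x": 0,"y": 0,"z": 0,"rx": 0,"ry": 0,"rz": 0}
    - {"x": 0,"y": 0,"z": 0,"rx": 0,"ry": 0,"rz": 0}
    - {"x": 0,"y": 0,"z": 0,"rx": 0,"ry": 0,"rz": 0}
    - {"x": 0,"y": 0,"z": 0,"rx": 0,"ry": 0,"rz": 0}
  grip: 0
  squeeze: 35

```text
time_s: 12.05
ee_pos: [585.2, -57.1, 83.6]
ee_rot: [180.0, -0.0, 93.7]
force: [-4.8, -0.3, 4.4]
gripper_width: 11.6
gripper_force: 35.0
```

```bash
python3 chk.py
```

```text
[  0.14842013  -0.89232575 102.40923332] 94.6684113927486 0.04161180510094331 [-4.78875296 -0.33171608  4.42055544] 11.633082531738742 [-6.70084579e+00  2.56702056e+01  9.83893215e+01  2.04640797e-02
  5.59128259e+01 -1.04004466e+01]
```

>>> move_arm:
  plan:
    - {"x": 0,"y": -4,"z": 0,"rx": 0,"ry": 0,"rz": 0}
    - {"x": 0,"y": -4,"z": 0,"rx": 0,"ry": 0,"rz": 0}
    - {"x": 0,"y": -4,"z": 0,"rx": 0,"ry": 0,"rz": 0}
    - {"x": 0,"y": -4,"z": 0,"rx": 0,"ry": 0,"rz": 0}
    - {"x": 0,"y": -4,"z": 0,"rx": 0,"ry": 0,"rz": 0}
    - {"x": 0,"y": -4,"z": 0,"rx": 0,"ry": 0,"rz": 0}
    - {"x": 0,"y": -4,"z": 0,"rx": 0,"ry": 0,"rz": 0}
    - {"x": 0,"y": -4,"z": 0,"rx": 0,"ry": 0,"rz": 0}
    - {"x": 0,"y": -4,"z": 0,"rx": 0,"ry": 0,"rz": 0}
    - {"x": 0,"y": 0,"z": 0,"rx": 0,"ry": 0,"rz": 0}

```text
time_s: 13.05
ee_pos: [554.5, -59.1, 83.6]
ee_rot: [179.3, 0.0, 93.6]
force: [9.3, 0.8, -4.6]
gripper_width: 11.7
gripper_force: 35.1
```

```bash
python3 chk.py
python3 - <<'E'
from h import *
out=[]
for c,u,v in [('side',339,258),('top',356,154)]:
    f=grab_frame(c)
    for n,z in [('jaw_pointer',74),('clip_line',78),('hood_handle',305)]:
        for r in landmark_of(c,n)[:1]: print(c,n,round(r['p'],2),np.round(r['point'],1),S.inv().apply(ray(f,r['point'],z)-O).round(1))
    out.append(cv2.resize(f['img'][v:v+66,u:u+66],(396,396),interpolation=cv2.INTER_CUBIC))
cv2.imwrite('pics/z4.png',np.hstack(out)[:,:,::-1])
E
```

```text
[-30.85244439  -0.95137799 102.44618368] 125.4712730434939 0.00951134542752241 [ 9.32915129  0.84079913 -4.64867978] 11.69986346945905 [ -7.33856324  22.99574602 103.05638083   0.15091737  53.26430593
 -11.07125848]
side jaw_pointer 0.67 [364.1 293.1] [-28.7 -99.5  74. ]
side clip_line 0.45 [359.8 293.7] [ -39.8 -100.8   78. ]
side hood_handle 0.98 [435.8 171.1] [159.3   7.6 305. ]
top jaw_pointer 0.7 [389.6 195.7] [ -28.5 -100.4   74. ]
top hood_handle 0.72 [491.2 184.4] [ -53.6 -216.8  305. ]
```

View pics/z4.png

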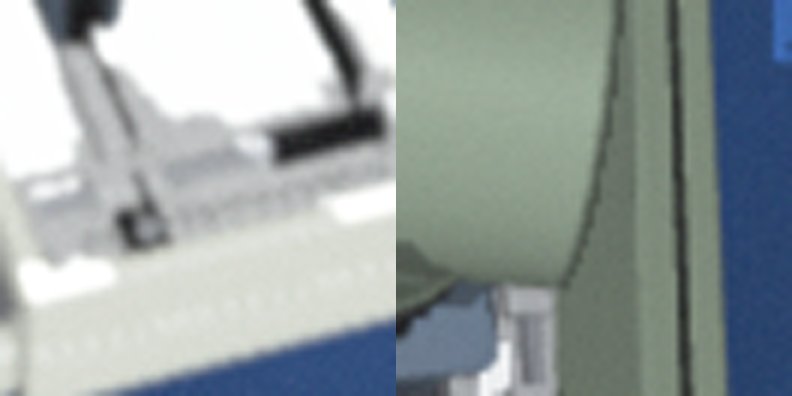

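>>> move_arm:
  plan:
    - {"x": 0,"y": -2,"z": 0,"rx": 0,"ry": 0,"rz": 0}
    - {"x": 0,"y": -2,"z": 0,"rx": 0,"ry": 0,"rz": 0}
    - {"x": 0,"y": -2,"z": 0,"rx": 0,"ry": 0,"rz": 0}
    - {"x": 0,"y": -1,"z": 0,"rx": 0,"ry": 0,"rz": 0}
    - {"x": 0,"y": 0,"z": 0,"rx": 0,"ry": 0,"rz": 0}
    - {"x": 0,"y": 0,"z": 0,"rx": 0,"ry": 0,"rz": 0}

```text
time_s: 14.05
ee_pos: [548.4, -59.5, 83.6]
ee_rot: [179.2, 0.0, 93.6]
force: [11.2, 1.6, -4.9]
gripper_width: 12.1
gripper_force: 35.1
```

```bash
python3 chk.py
python3 - <<'E'
from h import *
f=grab_frame('side')
for n,z in [('jaw_pointer',74),('clip_line',78),('hood_handle',305)]:
    for r in landmark_of('side',n)[:1]: print(n,round(r['p'],2),np.round(r['point'],1),S.inv().apply(ray(f,r['point'],z)-O).round(1))
K=np.array([[f['fx'],0,f['cx']],[0,f['fy'],f['cy']],[0,0,1.]])
i=f['img'][280:310,344:384]; cv2.imwrite('pics/z5.png',cv2.resize(i,(800,600),interpolation=cv2.INTER_CUBIC)[:,:,::-1])
E
```

```text
[-37.02809333  -0.9737286  102.44594694] 131.61786671325035 0.004855182158517657 [11.24958294  1.57563689 -4.90583319] 12.074682400432701 [ -7.47077151  22.49309803 103.9176827    0.16828219  52.83819538
 -11.21149439]
jaw_pointer 0.81 [358.  291.4] [-40.5 -90.9  74. ]
clip_line 0.51 [360.7 287.8] [-32.3 -85.8  78. ]
hood_handle 0.91 [435.9 172.3] [157.9   4.1 305. ]
```

View pics/z5.png

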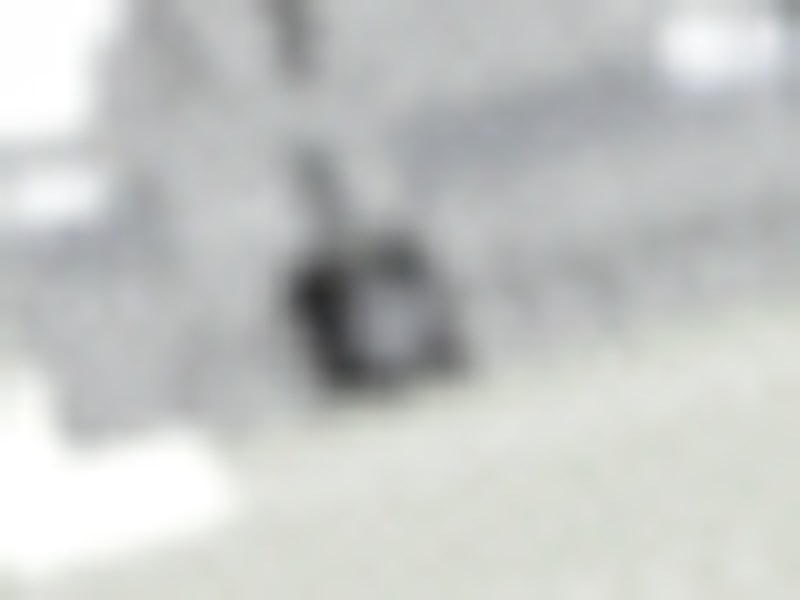

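>>> move_arm:
  plan:
    - {"x": 0,"y": -1,"z": 0,"rx": 0,"ry": 0,"rz": 0}
    - {"x": 0,"y": 0,"z": 0,"rx": 0,"ry": 0,"rz": 0}
    - {"x": 0,"y": 0,"z": 0,"rx": 0,"ry": 0,"rz": 0}
    - {"x": 0,"y": 0,"z": 0,"rx": 0,"ry": 0,"rz": 0}
    - {"x": 0,"y": 0,"z": 0,"rx": 0,"ry": 0,"rz": 0}
    - {"x": 0,"y": 0,"z": 0,"rx": 0,"ry": 0,"rz": 0}
    - {"x": 0,"y": 0,"z": 0,"rx": 0,"ry": 0,"rz": 0}

```text
time_s: 14.95
ee_pos: [547.6, -59.5, 83.7]
ee_rot: [179.2, 0.0, 93.6]
force: [10.5, 1.7, -5.5]
gripper_width: 12.3
gripper_force: 35.1
```

```bash
python3 chk.py
python3 - <<'E'
from h import *
f=grab_frame('side')
print([S.inv().apply(ray(f,p,h)-O).round(1) for p,h in [((360.5,290.3),74),((361.25,292.15),74),((361.25,292.15),82)]])
E
```

```text
[-37.82477526  -0.94246249 102.44965186] 132.4113484727892 0.00431408873239425 [10.46483861  1.73094679 -5.53212649] 12.320781375354514 [ -7.48503905  22.42243558 104.03780156   0.17163583  52.76794719
 -11.23145303]
[array([-34. , -89.7,  74. ]), array([-34.1, -95.1,  74. ]), array([ -36.4, -100.3,   82. ])]
```

```bash
python3 -c "
from workcell import *
print(job_done())"
```

```text
the job is handed in; nothing more can be done
None
```

I opened the hood onto its stop and drew the jaw about 38 mm to the index line, where the gripper still held it (35 N grip) when I handed the job in. I estimate the pointer is within about 2 mm of the line, from the camera images. The rack, tip box and bottle were not touched, and the judge has not reported a result.

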